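# Load the bottle cups at the labelling bench

### The job

Get the three capped bottles ready for labelling: stand each one upright in the grey cup made for its size (slimmest bottle in the smallest cup, tallest in the middle one, fattest in the largest), lowering it to the floor of the cup before you let go. Do not drop or knock over a bottle, and leave the can, the jar and the label roll where they stand.

Things in the scene. Friction and masses are not known exactly. Their poses are not given: they have to be found in the camera images.
- bottle_small_mid (a point): Capped amber glass bottle, the slimmest and shortest: body 42 mm across, 115 mm tall in all, standing upright and loose on the bench, full, up to 0.2 kg. Its straight round neck, 26 mm across, runs from 78 mm above the underside to the white cap (28 mm across, the top 7 mm): take it by the neck from above. The point is on the axis, half-way up (57.5 mm above the underside); z points up to the cap.
- cup_small: Round grey bottle cup fixed to the bench, open at the top, 66 mm across outside (a 5 mm thick foot flange spreads to 78 mm), 45 mm high. Its round well is 54 mm across with 6 mm walls; its floor is 8 mm above the bench. It is the smallest of the three cups, meant for the 42 mm bottle. Origin on the axis at the underside (bench level); z up.
- bottle_medium_mid (a point): Capped amber glass bottle, the tallest, with long sloping shoulders: body 54 mm across, 150 mm tall in all, standing upright and loose on the bench, full, up to 0.35 kg. Its straight round neck, 26 mm across, runs from 112 mm above the underside to the white cap (28 mm across, the top 7 mm): take it by the neck from above. The point is on the axis, half-way up (75 mm above the underside); z points up to the cap.
- cup_medium: Round grey bottle cup fixed to the bench, open at the top, 78 mm across outside (a 5 mm thick foot flange spreads to 90 mm), 45 mm high. Its round well is 66 mm across with 6 mm walls; its floor is 8 mm above the bench. It is the middle-sized of the three cups, meant for the 54 mm bottle. Origin on the axis at the underside (bench level); z up.
- bottle_large_mid (a point): Capped amber glass bottle, the fattest, a stubby: body 68 mm across, 130 mm tall in all, standing upright and loose on the bench, full, up to 0.53 kg. Its straight round neck, 26 mm across, runs from 93 mm above the underside to the white cap (28 mm across, the top 7 mm): take it by the neck from above. The point is on the axis, half-way up (65 mm above the underside); z points up to the cap.
- cup_large: Round grey bottle cup fixed to the bench, open at the top, 92 mm across outside (a 5 mm thick foot flange spreads to 104 mm), 45 mm high. Its round well is 80 mm across with 6 mm walls; its floor is 8 mm above the bench. It is the largest of the three cups, meant for the 68 mm bottle. Origin on the axis at the underside (bench level); z up.
- can: Plain aluminium drinks can, 66 mm across and 90 mm tall, loose, stays where it is. Origin at the centre of its underside; z up.
- jar: Squat clear jar with a steel lid and no neck, 72 mm across and 70 mm tall, loose, stays where it is. Origin at the centre of its underside; z up.
- roll: Roll of blank paper labels lying flat, 90 mm across and 40 mm high, loose, stays where it is. Origin at the centre of its underside; z up.
Not all that is in view belongs to the job. Leave any blue or turquoise look-alike of the part that bears bottle_small_mid alone.

How it is judged:
By the outcome, as a careful person would: the job done as asked, in the order asked, and still so for the second after the job is handed in, with the robot touching nothing.
It also fails if it takes over 93 s, if anything falls off the work surface, if the arm or the gripper's body presses on something with over 40 N, if the wrist force passes 120 N, or if a joint passes its speed limit or range.

### The arm

A 6-joint arm with a two-finger parallel gripper is mounted at the origin on the work surface. World frame = base frame: x ahead of the robot, y to its left, z up, the work surface at z = 0. Lengths are in m, angles in rad, forces in N, time in s.
With the tool pointing down it reaches from about 0.375 to 0.975 m from the base axis. Payload 3.8 kg.
Tool frame: the origin (TCP) lies at the very end of the fingers, on their centre line; the grasp point (between the pads) lies 19 mm behind it; z points along the fingers, y is the direction in which the jaws open and shut (so a half turn about z gives the same grasp; the last joint's range is limited). The gripper opens to 85 mm and grips with 20 to 120 N. Pads are 22 mm wide; open, the fingers measure 114 mm over their backs; the gripper's body (76 mm by 85 mm) begins 54 mm behind the grasp point. The pads swing forward as they close: fully open they stand 13 mm farther back than shut.
Start: joints at [-1.29, 0.264, 1.604, -0, 1.274, -0.037], TCP at [0.211, -0.641, 0.231] pointing down, gripper open.
Joint ranges: [-2.63, 2.63], [-0.94, 2.18], [0.31, 2.57], [-1.31, 4.45], [0, 2.66], [-2.55, 2.55]. Speed limits (rad/s): [2.57, 2.57, 3.14, 3.14, 3.14, 3.14].

### API

Orientations are given as a rotation vector (axis times angle).
In Python, from workcell import bot, viewer gives the robot as it stands.
- The arm moves only by the tool jog_arm, never from a script. Its argument "motion" is a list of rows, each an object of numbers: "dx", "dy", "dz": the shift along the world's x, y, z in cm; "turn": the turn about the world's z in rad. A call has 1 to 12 rows; each row shifts and turns the commanded pose from where the row before left it; what a row does not reach is not made up. A row lasts 1/12 s, in which the tool goes at most 41.7 mm and 7.16 degrees, less where a joint would pass 70% of its speed; a pose out of reach is approached as far as the arm can. A call is refused whole if a number of a shift passes 4.17 or a number of a turn 0.125, either way. A call with a gripper value outside its range is refused whole. "fingers" is the finger opening in cm, from 0 to 8.54, set as the call begins (left out, the last holds). The fingers move at their own pace and stop on an object; "grip_force" is the grip in N (left out, the last holds). Time passes only in rows, so rows that do not move let the fingers close. It gives the time, the measured TCP pose, the force and the opening at its end, in the units of the state.
- bot.read_state(): the state, without advancing time (a new reading comes with each control period).
- viewer.read_camera(name): name is "scene" or "top" or "wrist"; returns (picture, depth): 384x512x3 uint8, red, green, blue; 384x512 float32, m along the optical axis (not along the pixel's ray), 0 where there is no reading.
- viewer.camera_info(name): a dict with "vertical_fov" (degrees; the focal length in pixels is half the picture's height over the tangent of half this angle, whatever the lens; pixels are square), "cx", "cy" (the principal point, pixels), "dist" ([k1, k2, p1, p2, k3] as OpenCV has them; the pictures are not rectified), "R" (3x3) and "t" (3): a world point X has camera coordinates R X + t. Camera axes: x right, y down, z forward; pixel columns grow to the right and rows downward; lengths in m; the calibration is good to about 2 mm. A picture is of the moment at which its call begins: read the wrist's pose just before it. camera_info takes no time and is no camera call; for the wrist camera it gives the pose at the moment of the call.
- bot.finish_job(): hands the job in, once; it reports no verdict.
The state is a dict: "time": time; "q": joint angles; "joint_vel": joint speeds; "joint_torque": joint torques, N m; "tool_pos": TCP position; "tcp_rot": TCP orientation; "wrist_force": force on the tool from outside, world axes, zero at the start; "torque": the same for the moment, N m; "width": opening from 0.0 (shut) to 1.0 (fully open).
Only numpy, scipy, OpenCV 4.12 (cv2) and the standard library are available. Lean on these libraries where they do the work, as an engineer would, in place of code of your own. Each camera call takes 0.05 s, during which the arm holds its last target. There are 200 camera calls.

## Working session

There is one attempt and no reset: what is moved stays moved. The work goes in short steps, Python scripts to look and compute and a tool call to move; the robot and the scene stay as the last step left them, time stands still between calls to the robot, and variables do not carry over. Pictures are saved under pics/ and viewed, about 12 in all and at most 16, crops included, and the job is handed in when it is done.

Besides the shell and the picture viewer there is one more tool, called after "Emit:" as name([rows], argument=value, ...), one row to a line, values as JSON. jog_arm: Moves the arm, as the interface text tells. Its arguments: {"type":"object","properties":{"motion":{"type":"array"},"fingers":{"type":"number"},"grip_force":{"type":"number"}},"required":["motion"]}

```bash
mkdir -p pics; cat > h.py <<'E'
import numpy as np, cv2
from workcell import bot, viewer
def cam(n):
    i=viewer.camera_info(n); p,d=viewer.read_camera(n)
    return p,d,i
def K(i):
    f=192/np.tan(np.radians(i["vertical_fov"])/2)
    return np.array([[f,0,i["cx"]],[0,f,i["cy"]],[0,0,1.]])
def world(d,i):
    v,u=np.mgrid[0:384,0:512]
    pts=np.stack([u,v],-1).reshape(-1,1,2).astype(float)
    n=cv2.undistortPoints(pts,K(i),np.array(i["dist"],float)).reshape(384,512,2)
    c=np.dstack([n*d[...,None],d])
    return (c-np.array(i["t"]))@np.array(i["R"])
def save(p,name,s=1):
    cv2.imwrite("pics/"+name,cv2.resize(p[...,::-1],None,fx=s,fy=s,interpolation=cv2.INTER_CUBIC))
E
python3 - <<'E'
from h import *
for n in("scene","top"):
    p,d,i=cam(n); save(p,n+"1.png",1.5); np.savez(n+".npz",p=p,d=d,w=world(d,i)); print(n,-np.array(i["R"]).T@i["t"],(d>0).mean())
print(bot.read_state())
E
```

```text
scene [ 0.96417392 -0.53742584  0.76338881] 0.9960784912109375
top [0.35894146 0.01312586 0.95194342] 0.9961344401041666
{'time': 0.1, 'q': array([-1.28991165e+00,  2.64659190e-01,  1.60525709e+00,  1.75244623e-05,
        1.27372511e+00, -3.68938106e-02]), 'joint_vel': array([ 1.09432826e-03, -1.59409441e-03, -3.20736759e-03,  1.22658986e-03,
       -6.72430825e-05,  6.10580288e-04]), 'joint_torque': array([-2.06229702e-04, -5.16706288e+01, -3.68591845e+01, -3.42349961e-05,
        6.37778838e-03, -5.34720334e-05]), 'tool_pos': array([ 0.21072844, -0.64055047,  0.23008848]), 'tcp_rot': array([-3.10001136e+00, -4.96737585e-01,  3.65271554e-04]), 'wrist_force': array([0.30404962, 1.28827374, 0.21765914]), 'torque': array([-0.02313545,  0.04130135, -0.04510817]), 'width': 0.9959316070035088}
```

View pics/top1.png

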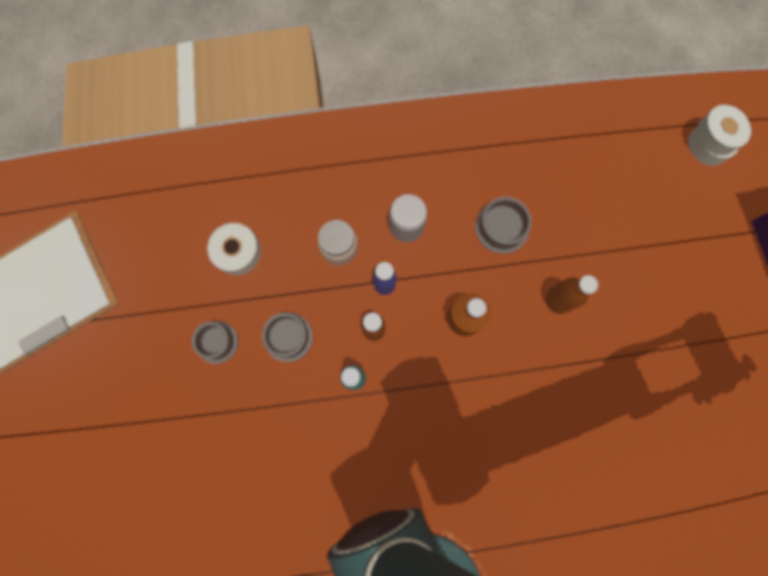

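View pics/scene1.png

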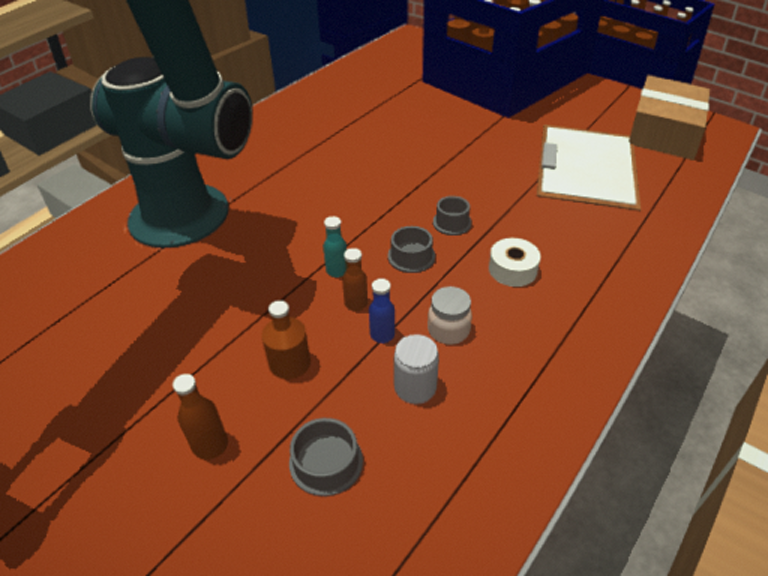

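The top view (px at 1.5x) shows the amber bottles: small at (373,322), large (stubby) at (477,308) and medium (tall) at (588,285). The cups are small (214,341), medium (287,336) and large (503,224). The look-alikes to leave are blue (384,271) and turquoise (351,377). The can is at (408,210), the jar at (337,238) and the roll at (232,248).

```bash
python3 - <<'E'
from h import *
z=np.load("top.npz");w=z['w'];p=z['p']
def circ(u,v,r,zl,zh):
    u/=1.5;v/=1.5
    yy,xx=np.mgrid[0:384,0:512]
    m=(np.hypot(xx-u,yy-v)<r)&(w[...,2]>zl)&(w[...,2]<zh)
    q=w[m][:,:2].astype(np.float32)
    c,R=cv2.minEnclosingCircle(q); 
    return np.round([*c,R*2,np.median(w[m][:,2]),len(q),*np.median(q,0)],4)
for n,u,v,H in(("small",373,322,.115),("large",477,308,.13),("med",588,285,.15),("blue",384,271,.115),("turq",351,377,.115)): print(n,circ(u,v,12,H-.012,H+.012))
for n,u,v,H,r in(("cs",214,341,.045,22),("cm",287,336,.045,24),("cl",503,224,.045,26),("can",408,210,.09,20),("jar",337,238,.07,20),("roll",232,248,.04,24)): print(n,circ(u,v,r,H-.008,H+.008))
s=np.load("scene.npz")['p']; 
save(np.vstack([s[140:260,160:300]]),"crop1.png",4)
E
```

```text
small [4.681e-01 2.100e-02 2.830e-02 1.151e-01 1.070e+02 4.676e-01 2.080e-02]
large [ 4.662e-01 -1.479e-01  2.860e-02  1.302e-01  1.110e+02  4.658e-01
 -1.480e-01]
med [ 4.760e-01 -3.288e-01  3.010e-02  1.493e-01  1.180e+02  4.750e-01
 -3.276e-01]
blue [ 5.491e-01 -1.040e-02  2.860e-02  1.156e-01  1.060e+02  5.484e-01
 -9.900e-03]
turq [3.851e-01 6.700e-02 2.840e-02 1.152e-01 1.100e+02 3.848e-01 6.670e-02]
cs [4.835e-01 3.097e-01 6.550e-02 4.510e-02 1.920e+02 4.827e-01 3.096e-01]
cm [4.755e-01 1.790e-01 7.920e-02 4.430e-02 2.050e+02 4.755e-01 1.761e-01]
cl [ 6.305e-01 -2.470e-01  9.300e-02  4.410e-02  2.490e+02  6.278e-01
 -2.484e-01]
can [ 6.551e-01 -6.660e-02  6.260e-02  9.010e-02  4.150e+02  6.540e-01
 -6.630e-02]
jar [6.315e-01 6.570e-02 6.340e-02 7.030e-02 4.380e+02 6.307e-01 6.510e-02]
roll [6.495e-01 2.588e-01 9.300e-02 4.090e-02 8.430e+02 6.477e-01 2.578e-01]
```

View pics/crop1.png

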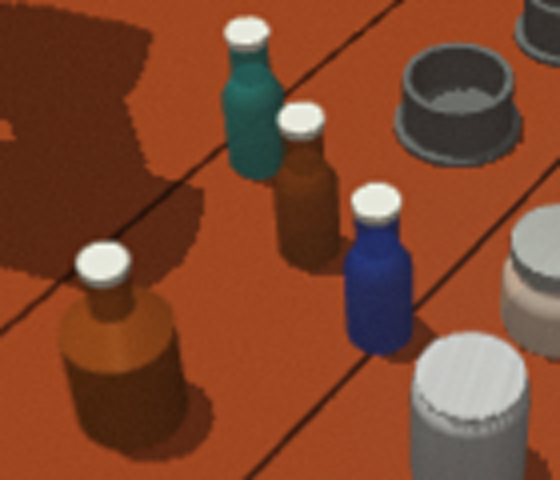

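The crop shows the amber small bottle at (300,120), standing between the turquoise look-alike (245,35) and the blue one (375,200). It is the only amber bottle of that size, cap 28 mm across and top at 115 mm, so it fits the description. I'm going above it now.

Emit:
jog_arm([
  {"dx": 1.07,"dy": 2.75},
  {"dx": 1.07,"dy": 2.75},
  {"dx": 1.07,"dy": 2.75},
  {"dx": 1.07,"dy": 2.75},
  {"dx": 1.07,"dy": 2.75},
  {"dx": 1.07,"dy": 2.75},
  {"dx": 1.07,"dy": 2.75},
  {"dx": 1.07,"dy": 2.75},
  {"dx": 1.07,"dy": 2.75},
  {"dx": 1.07,"dy": 2.75},
  {"dx": 1.07,"dy": 2.75},
  {"dx": 1.07,"dy": 2.75},
], fingers=6, grip_force=50)

```text
validation failed for argument at $.mo...
```

Emit:
jog_arm([
  {"dx": 1.07,"dy": 2.75},
  {"dx": 1.07,"dy": 2.75},
  {"dx": 1.07,"dy": 2.75},
  {"dx": 1.07,"dy": 2.75},
  {"dx": 1.07,"dy": 2.75},
  {"dx": 1.07,"dy": 2.75},
  {"dx": 1.07,"dy": 2.75},
  {"dx": 1.07,"dy": 2.75},
  {"dx": 1.07,"dy": 2.75},
  {"dx": 1.07,"dy": 2.75},
  {"dx": 1.07,"dy": 2.75},
  {"dx": 1.07,"dy": 2.75},
])

```text
validation failed for argument at $.mo...
```

Emit:
jog_arm([
  {"dx": 0},
  {"dx": 0},
  {"dx": 0},
])

```text
validation failed for argument at $.mo...
```

```bash
cat > look.py <<'E'
from h import *
import sys
def look(name):
    p,d,i=cam("wrist"); w=world(d,i); save(p,name,1.5)
    s=bot.read_state(); print("tcp",s["tool_pos"].round(4),"t",s["time"],"wid",s["width"].round(3),"F",s["wrist_force"].round(1))
    return p,d,w
def near(w,x,y,zl,zh,r):
    m=(w[...,2]>zl)&(w[...,2]<zh)&(np.hypot(w[...,0]-x,w[...,1]-y)<r)
    q=w[m]
    if len(q)<8: return None
    c,R=cv2.minEnclosingCircle(q[:,:2].astype(np.float32))
    return np.round([*c,2*R,np.median(q[:,2]),len(q),*np.median(q[:,:2],0)],4)
E
python3 - <<'E'
from look import *
p,d,w=look("w1.png")
print(near(w,.468,.021,.105,.125,.03))
E
```

```text
Traceback (most recent call last):
  File "look.py", line 5, in look
    s=bot.read_state(); print("tcp",s["tool_pos"].round(4),"t",s["time"],"wid",s["width"].round(3),"F",s["wrist_force"].round(1))
                                                                               ^^^^^^^^^^^^^^^^
AttributeError: 'float' object has no attribute 'round'
```

View pics/w1.png

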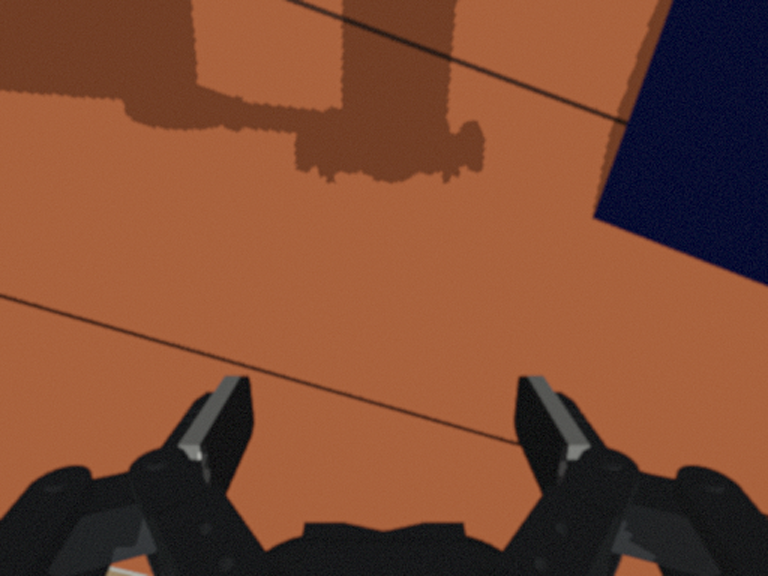

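Nothing moved, and this wrist picture shows only bench between the fingers at (215,410) and (550,410). The rows probably need all four numbers, so I'll test that with one.

Emit:
jog_arm([
  {"dx": 1.07,"dy": 2.75,"dz": 0,"turn": 0},
], fingers=6, grip_force=50)

```text
time: 0.23
tool_pos: [0.2199, -0.6166, 0.2303]
tcp_rot: [3.101, 0.493, -0.002]
wrist_force: [0.2, 0.7, 0.0]
width: 0.882
```

```bash
sed -i 's/s\["width"\].round(3)/round(float(s["width"]),3)/' look.py
```

Emit:
jog_arm([
  {"dx": 1.07,"dy": 2.75,"dz": 0,"turn": 0},
  {"dx": 1.07,"dy": 2.75,"dz": 0,"turn": 0},
  {"dx": 1.07,"dy": 2.75,"dz": 0,"turn": 0},
  {"dx": 1.07,"dy": 2.75,"dz": 0,"turn": 0},
  {"dx": 1.07,"dy": 2.75,"dz": 0,"turn": 0},
  {"dx": 1.07,"dy": 2.75,"dz": 0,"turn": 0},
  {"dx": 1.07,"dy": 2.75,"dz": 0,"turn": 0},
  {"dx": 1.07,"dy": 2.75,"dz": 0,"turn": 0},
  {"dx": 1.07,"dy": 2.75,"dz": 0,"turn": 0},
  {"dx": 1.07,"dy": 2.75,"dz": 0,"turn": 0},
  {"dx": 1.07,"dy": 2.75,"dz": 0,"turn": 0},
  {"dx": 1.07,"dy": 2.75,"dz": 0,"turn": 0},
])

```text
time: 1.23
tool_pos: [0.3501, -0.2822, 0.2311]
tcp_rot: [-3.102, -0.497, 0.0]
wrist_force: [1.1, -0.1, -0.3]
width: 0.705
```

Emit:
jog_arm([
  {"dx": 1.07,"dy": 2.75,"dz": 0,"turn": 0},
  {"dx": 1.07,"dy": 2.75,"dz": 0,"turn": 0},
  {"dx": 1.07,"dy": 2.75,"dz": 0,"turn": 0},
  {"dx": 1.07,"dy": 2.75,"dz": 0,"turn": 0},
  {"dx": 1.07,"dy": 2.75,"dz": 0,"turn": 0},
  {"dx": 1.07,"dy": 2.75,"dz": 0,"turn": 0},
  {"dx": 1.07,"dy": 2.75,"dz": 0,"turn": 0},
  {"dx": 1.07,"dy": 2.75,"dz": 0,"turn": 0},
  {"dx": 1.07,"dy": 2.75,"dz": 0,"turn": 0},
  {"dx": 1.0,"dy": 2.0,"dz": 0,"turn": 0},
  {"dx": 0,"dy": 0,"dz": 0,"turn": 0},
  {"dx": 0,"dy": 0,"dz": 0,"turn": 0},
])

```text
time: 2.23
tool_pos: [0.4562, -0.0154, 0.231]
tcp_rot: [3.101, 0.502, -0.002]
wrist_force: [-0.0, 0.1, -0.7]
width: 0.698
```

```bash
python3 - <<'E'
from look import *
p,d,w=look("w2.png")
print(near(w,.468,.021,.105,.125,.03),near(w,.549,-.010,.105,.125,.03),near(w,.385,.067,.105,.125,.03))
E
```

```text
tcp [ 0.4559 -0.0162  0.2309] t 2.2833 wid 0.7 F [-0.7 -0.7 -0. ]
[4.683e-01 1.990e-02 2.870e-02 1.154e-01 8.370e+02 4.692e-01 1.990e-02] [ 5.495e-01 -1.110e-02  2.820e-02  1.155e-01  1.029e+03  5.497e-01
 -1.090e-02] [3.862e-01 6.550e-02 2.910e-02 1.152e-01 7.560e+02 3.879e-01 6.510e-02]
```

View pics/w2.png

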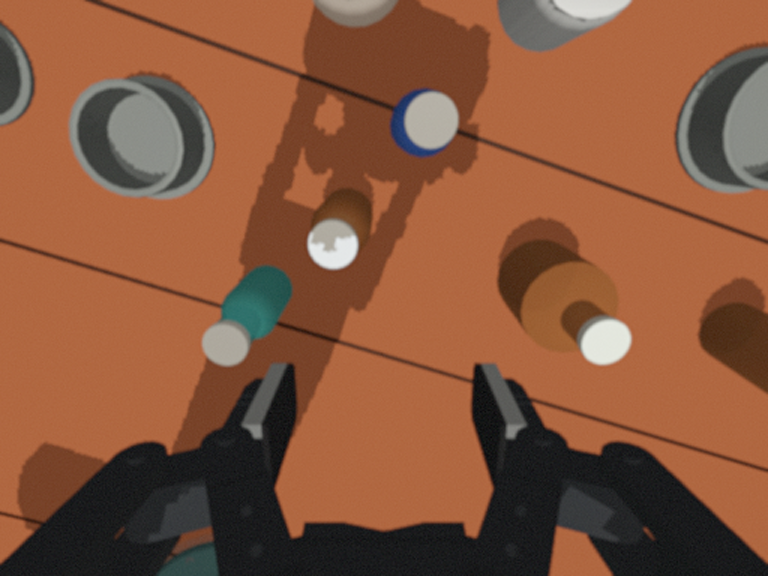

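The wrist picture shows the amber cap at (332,244), blue at (430,122) and turquoise at (226,343). It agrees with the top camera to 1 mm. I'll go over the bottle, then descend.

Emit:
jog_arm([
  {"dx": 0.6,"dy": 1.8,"dz": 0,"turn": 0},
  {"dx": 0.65,"dy": 1.85,"dz": 0,"turn": 0},
  {"dx": 0,"dy": 0,"dz": -1.5,"turn": 0},
  {"dx": 0,"dy": 0,"dz": -2,"turn": 0},
  {"dx": 0,"dy": 0,"dz": -2,"turn": 0},
  {"dx": 0,"dy": 0,"dz": -2,"turn": 0},
  {"dx": 0,"dy": 0,"dz": -2,"turn": 0},
  {"dx": 0,"dy": 0,"dz": -2,"turn": 0},
  {"dx": 0,"dy": 0,"dz": -1.7,"turn": 0},
  {"dx": 0,"dy": 0,"dz": -1.2,"turn": 0},
  {"dx": 0,"dy": 0,"dz": -0.8,"turn": 0},
  {"dx": 0,"dy": 0,"dz": 0,"turn": 0},
])

```text
time: 3.28
tool_pos: [0.4669, 0.0192, 0.0774]
tcp_rot: [-3.102, -0.494, 0.006]
wrist_force: [-0.1, 0.1, -0.3]
width: 0.699
```

Emit:
jog_arm([
  {"dx": 0,"dy": 0,"dz": 0,"turn": 0},
  {"dx": 0,"dy": 0,"dz": 0,"turn": 0},
  {"dx": 0,"dy": 0,"dz": 0,"turn": 0},
  {"dx": 0,"dy": 0,"dz": 0,"turn": 0},
  {"dx": 0,"dy": 0,"dz": 0,"turn": 0},
  {"dx": 0,"dy": 0,"dz": 0,"turn": 0},
  {"dx": 0,"dy": 0,"dz": 0,"turn": 0},
  {"dx": 0,"dy": 0,"dz": 0,"turn": 0},
], fingers=1.5, grip_force=50)

```text
time: 3.95
tool_pos: [0.47, 0.0203, 0.0806]
tcp_rot: [3.101, 0.498, 0.004]
wrist_force: [0.2, -0.0, 6.6]
width: 0.287
```

Emit:
jog_arm([
  {"dx": 0,"dy": 0,"dz": 0.3,"turn": 0},
  {"dx": 0,"dy": 0,"dz": 0.7,"turn": 0},
  {"dx": 0,"dy": 0,"dz": 1,"turn": 0},
  {"dx": 0,"dy": 0,"dz": 1.2,"turn": 0},
  {"dx": 0,"dy": 0,"dz": 1.2,"turn": 0},
  {"dx": 0,"dy": 0,"dz": 1.2,"turn": 0},
  {"dx": 0,"dy": 0,"dz": 1.2,"turn": 0},
  {"dx": 0,"dy": 0,"dz": 1,"turn": 0},
  {"dx": 0,"dy": 0,"dz": 0.7,"turn": 0},
  {"dx": 0,"dy": 0,"dz": 0,"turn": 0},
  {"dx": 0,"dy": 0,"dz": 0,"turn": 0},
])

```text
time: 4.87
tool_pos: [0.469, 0.0203, 0.1647]
tcp_rot: [3.102, 0.497, 0.001]
wrist_force: [-0.1, 0.2, -1.4]
width: 0.289
```

```bash
python3 - <<'E'
from look import *
p,d,w=look("w3.png")
print(near(w,.468,.021,.18,.22,.025))
for n,x,y in(("cs",.4835,.3097),("cm",.4755,.179)): print(n,near(w,x,y,.037,.053,.06))
p,d,i=cam("scene"); save(p[80:300,140:400],"s3.png",2.5); w=world(d,i)
for n,x,y in(("cs",.4835,.3097),("cm",.4755,.179),("cl",.6305,-.247)): print(n,near(w,x,y,.037,.053,.06))
E
```

```text
tcp [0.4685 0.0203 0.164 ] t 4.9167 wid 0.292 F [-0.1  0.2 -1.5]
[4.750e-01 2.340e-02 4.760e-02 1.994e-01 6.921e+03 4.749e-01 2.180e-02]
cs None
cm [4.766e-01 1.776e-01 7.940e-02 4.440e-02 2.628e+03 4.790e-01 1.820e-01]
cs [4.838e-01 3.096e-01 7.100e-02 4.330e-02 1.620e+02 4.854e-01 3.066e-01]
cm [4.757e-01 1.768e-01 8.220e-02 4.320e-02 2.120e+02 4.761e-01 1.726e-01]
cl [ 6.290e-01 -2.488e-01  9.430e-02  4.380e-02  4.780e+02  6.304e-01
 -2.524e-01]
```

View pics/s3.png

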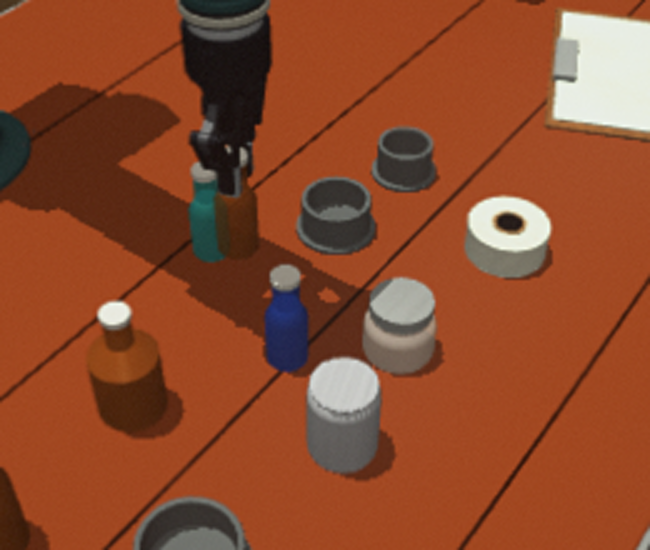

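The bottle is held upright at (237,215) in the scene crop, and its neighbours are undisturbed. I'm moving over the small cup.

Emit:
jog_arm([
  {"dx": 0,"dy": 0.8,"dz": 0,"turn": 0},
  {"dx": 0,"dy": 1.5,"dz": 0,"turn": 0},
  {"dx": 0.1,"dy": 2,"dz": 0,"turn": 0},
  {"dx": 0.1,"dy": 2,"dz": 0,"turn": 0},
  {"dx": 0.1,"dy": 2,"dz": 0,"turn": 0},
  {"dx": 0.1,"dy": 2,"dz": 0,"turn": 0},
  {"dx": 0.1,"dy": 2,"dz": 0,"turn": 0},
  {"dx": 0.1,"dy": 2,"dz": 0,"turn": 0},
  {"dx": 0.1,"dy": 2,"dz": 0,"turn": 0},
  {"dx": 0.1,"dy": 2,"dz": 0,"turn": 0},
  {"dx": 0.1,"dy": 2,"dz": 0,"turn": 0},
  {"dx": 0.1,"dy": 2,"dz": 0,"turn": 0},
])

```text
time: 5.97
tool_pos: [0.478, 0.2447, 0.1633]
tcp_rot: [3.102, 0.497, -0.003]
wrist_force: [-0.3, -0.2, -2.7]
width: 0.29
```

Emit:
jog_arm([
  {"dx": 0.1,"dy": 2,"dz": 0,"turn": 0},
  {"dx": 0.2,"dy": 2,"dz": 0,"turn": 0},
  {"dx": 0.2,"dy": 1.6,"dz": 0,"turn": 0},
  {"dx": 0,"dy": 1,"dz": 0,"turn": 0},
  {"dx": 0,"dy": 0,"dz": 0,"turn": 0},
  {"dx": 0,"dy": 0,"dz": 0,"turn": 0},
  {"dx": 0,"dy": 0,"dz": 0,"turn": 0},
])

```text
time: 6.55
tool_pos: [0.4835, 0.3085, 0.1639]
tcp_rot: [3.101, 0.497, -0.002]
wrist_force: [0.7, 0.4, -2.7]
width: 0.293
```

```bash
python3 - <<'E'
from look import *
look("w4.png")
p,d,i=cam("scene"); a=p[80:200,220:400]
p,d,i=cam("top"); b=p[150:270,90:270]; save(np.vstack([a,b]),"s4.png",2.5); w=world(d,i)
print(near(w,.4835,.3097,.037,.053,.06))
E
```

```text
tcp [0.4836 0.3084 0.164 ] t 6.6 wid 0.288 F [-0.4  1.2 -1.4]
[4.823e-01 3.098e-01 6.440e-02 4.490e-02 1.340e+02 4.699e-01 2.957e-01]
```

View pics/s4.png

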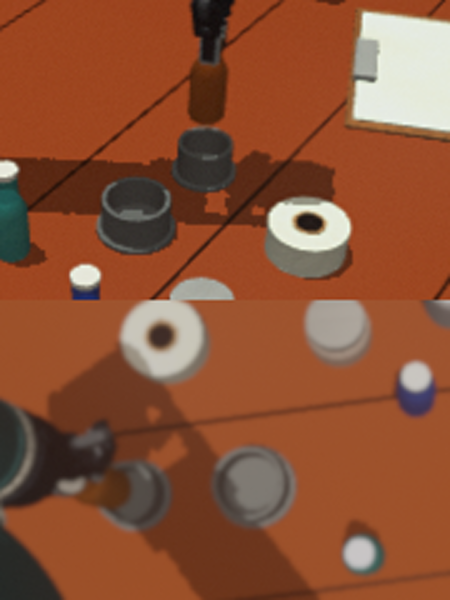

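The top crop shows the bottle over the small cup at (133,490), aligned within about 1 mm. I'm lowering it.

Emit:
jog_arm([
  {"dx": 0,"dy": 0.1,"dz": -0.5,"turn": 0},
  {"dx": 0,"dy": 0,"dz": -0.8,"turn": 0},
  {"dx": 0,"dy": 0,"dz": -0.8,"turn": 0},
  {"dx": 0,"dy": 0,"dz": -0.8,"turn": 0},
  {"dx": 0,"dy": 0,"dz": -0.8,"turn": 0},
  {"dx": 0,"dy": 0,"dz": -0.8,"turn": 0},
  {"dx": 0,"dy": 0,"dz": -0.8,"turn": 0},
  {"dx": 0,"dy": 0,"dz": -0.8,"turn": 0},
  {"dx": 0,"dy": 0,"dz": -0.5,"turn": 0},
  {"dx": 0,"dy": 0,"dz": -0.3,"turn": 0},
  {"dx": 0,"dy": 0,"dz": -0.2,"turn": 0},
  {"dx": 0,"dy": 0,"dz": 0,"turn": 0},
])

```text
time: 7.7
tool_pos: [0.4837, 0.3102, 0.0929]
tcp_rot: [3.102, 0.497, -0.001]
wrist_force: [0.5, -0.7, -1.3]
width: 0.295
```

Emit:
jog_arm([
  {"dx": 0,"dy": 0,"dz": -0.2,"turn": 0},
  {"dx": 0,"dy": 0,"dz": 0,"turn": 0},
  {"dx": 0,"dy": 0,"dz": 0,"turn": 0},
])

```text
time: 7.95
tool_pos: [0.484, 0.3104, 0.0916]
tcp_rot: [-3.102, -0.497, -0.001]
wrist_force: [0.0, 0.1, -1.7]
width: 0.287
```

Emit:
jog_arm([
  {"dx": 0,"dy": 0,"dz": -0.2,"turn": 0},
  {"dx": 0,"dy": 0,"dz": 0,"turn": 0},
  {"dx": 0,"dy": 0,"dz": 0,"turn": 0},
])

```text
time: 8.2
tool_pos: [0.4838, 0.3103, 0.0893]
tcp_rot: [3.102, 0.497, -0.0]
wrist_force: [-1.6, -0.3, -2.1]
width: 0.287
```

Emit:
jog_arm([
  {"dx": 0,"dy": 0,"dz": -0.2,"turn": 0},
  {"dx": 0,"dy": 0,"dz": 0,"turn": 0},
  {"dx": 0,"dy": 0,"dz": 0,"turn": 0},
])

```text
time: 8.45
tool_pos: [0.4844, 0.3106, 0.0886]
tcp_rot: [-3.102, -0.497, -0.002]
wrist_force: [-3.0, -0.9, 4.6]
width: 0.293
```

The bottle touched the cup floor at 0.0886, as predicted. I'm releasing it.

Emit:
jog_arm([
  {"dx": 0,"dy": 0,"dz": 0,"turn": 0},
  {"dx": 0,"dy": 0,"dz": 0,"turn": 0},
  {"dx": 0,"dy": 0,"dz": 0,"turn": 0},
  {"dx": 0,"dy": 0,"dz": 0,"turn": 0},
  {"dx": 0,"dy": 0,"dz": 0,"turn": 0},
  {"dx": 0,"dy": 0,"dz": 0,"turn": 0},
], fingers=6)

```text
time: 8.95
tool_pos: [0.4838, 0.3103, 0.0871]
tcp_rot: [3.102, 0.497, -0.0]
wrist_force: [0.1, 0.4, 0.4]
width: 0.704
```

Emit:
jog_arm([
  {"dx": 0,"dy": 0,"dz": 0.5,"turn": 0},
  {"dx": 0,"dy": 0,"dz": 1,"turn": 0},
  {"dx": 0,"dy": 0,"dz": 1.5,"turn": 0},
  {"dx": 0,"dy": 0,"dz": 2,"turn": 0},
  {"dx": 0,"dy": 0,"dz": 2,"turn": 0},
  {"dx": 0,"dy": 0,"dz": 2.5,"turn": 0},
  {"dx": 0,"dy": 0,"dz": 2.5,"turn": 0},
  {"dx": 0,"dy": 0,"dz": 2.5,"turn": 0},
])

```text
time: 9.62
tool_pos: [0.4838, 0.3103, 0.2346]
tcp_rot: [-3.102, -0.497, -0.001]
wrist_force: [0.6, 0.3, -0.8]
width: 0.706
```

Emit:
jog_arm([
  {"dx": 0,"dy": -1.5,"dz": 0,"turn": 0},
  {"dx": 0,"dy": -2.5,"dz": 0,"turn": 0},
  {"dx": 0,"dy": -3,"dz": 0,"turn": 0},
  {"dx": 0,"dy": -3,"dz": 0,"turn": 0},
  {"dx": 0,"dy": -3,"dz": 0,"turn": 0},
  {"dx": 0,"dy": -3,"dz": 0,"turn": 0},
  {"dx": 0,"dy": -3,"dz": 0,"turn": 0},
  {"dx": 0,"dy": -3,"dz": 0,"turn": 0},
  {"dx": 0,"dy": -3,"dz": 0,"turn": 0},
  {"dx": 0,"dy": -3,"dz": 0,"turn": 0},
  {"dx": 0,"dy": -3,"dz": 0,"turn": 0},
  {"dx": 0,"dy": -3,"dz": 0,"turn": 0},
])

```text
time: 10.62
tool_pos: [0.4833, -0.0315, 0.2327]
tcp_rot: [3.102, 0.497, 0.001]
wrist_force: [0.1, -0.5, 0.4]
width: 0.698
```

Emit:
jog_arm([
  {"dx": -0.1,"dy": -3,"dz": 0,"turn": 0},
  {"dx": -0.1,"dy": -3,"dz": 0,"turn": 0},
  {"dx": -0.1,"dy": -3,"dz": 0,"turn": 0},
  {"dx": -0.1,"dy": -3,"dz": 0,"turn": 0},
  {"dx": -0.1,"dy": -3,"dz": 0,"turn": 0},
  {"dx": -0.1,"dy": -3,"dz": 0,"turn": 0},
  {"dx": -0.1,"dy": -3,"dz": 0,"turn": 0},
  {"dx": -0.1,"dy": -2.5,"dz": 0,"turn": 0},
  {"dx": 0,"dy": -1.5,"dz": 0,"turn": 0},
  {"dx": 0,"dy": 0,"dz": 0,"turn": 0},
  {"dx": 0,"dy": 0,"dz": 0,"turn": 0},
])

```text
time: 11.53
tool_pos: [0.4755, -0.2799, 0.2322]
tcp_rot: [-3.102, -0.494, 0.0]
wrist_force: [-0.2, 0.6, 0.1]
width: 0.702
```

```bash
python3 - <<'E'
from look import *
p,d,w=look("w5.png")
print(near(w,.476,-.328,.138,.162,.03))
print(near(w,.466,-.148,.12,.14,.03))
p,d,i=cam("top"); save(p,"t5.png",1.5); w=world(d,i)
print(near(w,.4835,.3097,.11,.135,.03),near(w,.476,-.328,.138,.162,.03))
E
```

```text
tcp [ 0.4756 -0.2791  0.2322] t 11.5833 wid 0.701 F [0.  0.7 0.1]
[ 4.760e-01 -3.298e-01  2.880e-02  1.503e-01  1.020e+03  4.773e-01
 -3.287e-01]
[ 4.664e-01 -1.489e-01  2.970e-02  1.303e-01  1.064e+03  4.681e-01
 -1.500e-01]
[4.829e-01 3.115e-01 3.000e-02 1.236e-01 1.150e+02 4.819e-01 3.098e-01] [ 4.743e-01 -3.283e-01  2.760e-02  1.495e-01  6.100e+01  4.692e-01
 -3.290e-01]
```

View pics/t5.png

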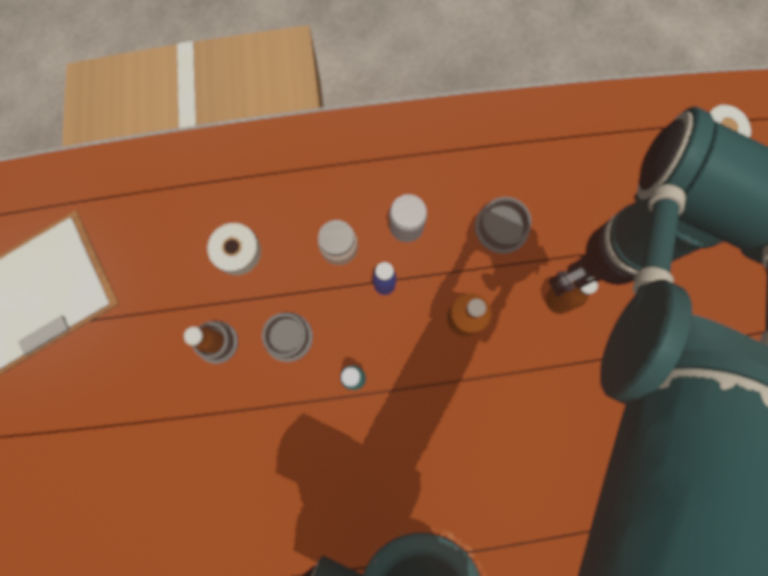

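The small bottle stands in its cup: cap top at 0.1236 (expected 0.123), at (193,337) in the top view. Next is the medium bottle at (0.476,-0.329).

Emit:
jog_arm([
  {"dx": 0,"dy": -1.5,"dz": 0,"turn": 0},
  {"dx": 0,"dy": -2,"dz": 0,"turn": 0},
  {"dx": 0,"dy": -1.5,"dz": 0,"turn": 0},
  {"dx": 0,"dy": 0,"dz": -1.2,"turn": 0},
  {"dx": 0,"dy": 0,"dz": -2,"turn": 0},
  {"dx": 0,"dy": 0,"dz": -2,"turn": 0},
  {"dx": 0,"dy": 0,"dz": -2,"turn": 0},
  {"dx": 0,"dy": 0,"dz": -2,"turn": 0},
  {"dx": 0,"dy": 0,"dz": -1.5,"turn": 0},
  {"dx": 0,"dy": 0,"dz": -1,"turn": 0},
  {"dx": 0,"dy": 0,"dz": 0,"turn": 0},
  {"dx": 0,"dy": 0,"dz": 0,"turn": 0},
])

```text
time: 12.63
tool_pos: [0.4755, -0.3291, 0.1146]
tcp_rot: [-3.101, -0.497, 0.002]
wrist_force: [0.1, 0.5, 0.2]
width: 0.701
```

Emit:
jog_arm([
  {"dx": 0,"dy": 0,"dz": 0,"turn": 0},
  {"dx": 0,"dy": 0,"dz": 0,"turn": 0},
  {"dx": 0,"dy": 0,"dz": 0,"turn": 0},
  {"dx": 0,"dy": 0,"dz": 0,"turn": 0},
  {"dx": 0,"dy": 0,"dz": 0,"turn": 0},
  {"dx": 0,"dy": 0,"dz": 0,"turn": 0},
  {"dx": 0,"dy": 0,"dz": 0,"turn": 0},
  {"dx": 0,"dy": 0,"dz": 0,"turn": 0},
], fingers=1.5, grip_force=60)

```text
time: 13.3
tool_pos: [0.4768, -0.3302, 0.1169]
tcp_rot: [3.1, 0.497, 0.003]
wrist_force: [-0.8, 2.2, 5.3]
width: 0.291
```

Emit:
jog_arm([
  {"dx": 0,"dy": 0,"dz": 0.3,"turn": 0},
  {"dx": 0,"dy": 0,"dz": 0.7,"turn": 0},
  {"dx": 0,"dy": 0,"dz": 1.2,"turn": 0},
  {"dx": 0,"dy": 0,"dz": 1.7,"turn": 0},
  {"dx": 0,"dy": 0,"dz": 2,"turn": 0},
  {"dx": 0,"dy": 0,"dz": 2,"turn": 0},
  {"dx": 0,"dy": 0,"dz": 2,"turn": 0},
  {"dx": 0,"dy": 0,"dz": 2,"turn": 0},
  {"dx": 0,"dy": 0,"dz": 2,"turn": 0},
  {"dx": 0,"dy": 0,"dz": 1.5,"turn": 0},
  {"dx": 0,"dy": 0,"dz": 1,"turn": 0},
  {"dx": 0,"dy": 0,"dz": 0.6,"turn": 0},
])

```text
time: 14.3
tool_pos: [0.4762, -0.33, 0.2874]
tcp_rot: [3.1, 0.497, 0.003]
wrist_force: [0.4, -0.3, -3.8]
width: 0.288
```

Emit:
jog_arm([
  {"dx": 0,"dy": 0.6,"dz": 0,"turn": 0},
  {"dx": 0,"dy": 1.2,"dz": 0,"turn": 0},
  {"dx": 0,"dy": 1.8,"dz": 0,"turn": 0},
  {"dx": 0,"dy": 2.2,"dz": 0,"turn": 0},
  {"dx": 0,"dy": 2.2,"dz": 0,"turn": 0},
  {"dx": 0,"dy": 2.2,"dz": 0,"turn": 0},
  {"dx": 0,"dy": 2.2,"dz": 0,"turn": 0},
  {"dx": 0,"dy": 2.2,"dz": 0,"turn": 0},
  {"dx": 0,"dy": 2.2,"dz": 0,"turn": 0},
  {"dx": 0,"dy": 2.2,"dz": 0,"turn": 0},
  {"dx": 0,"dy": 2.2,"dz": 0,"turn": 0},
  {"dx": 0,"dy": 2.2,"dz": 0,"turn": 0},
])

```text
time: 15.3
tool_pos: [0.4742, -0.0934, 0.2833]
tcp_rot: [-3.1, -0.497, 0.005]
wrist_force: [0.1, -0.3, -2.5]
width: 0.284
```

Emit:
jog_arm([
  {"dx": 0,"dy": 2.2,"dz": 0,"turn": 0},
  {"dx": 0,"dy": 2.2,"dz": 0,"turn": 0},
  {"dx": 0,"dy": 2.2,"dz": 0,"turn": 0},
  {"dx": 0,"dy": 2.2,"dz": 0,"turn": 0},
  {"dx": 0,"dy": 2.2,"dz": 0,"turn": 0},
  {"dx": 0,"dy": 2.2,"dz": 0,"turn": 0},
  {"dx": 0,"dy": 2.2,"dz": 0,"turn": 0},
  {"dx": 0,"dy": 2.2,"dz": 0,"turn": 0},
  {"dx": 0,"dy": 2.2,"dz": 0,"turn": 0},
  {"dx": 0,"dy": 2.2,"dz": 0,"turn": 0},
  {"dx": 0,"dy": 2.2,"dz": 0,"turn": 0},
  {"dx": 0,"dy": 1.6,"dz": 0,"turn": 0},
])

```text
time: 16.3
tool_pos: [0.4737, 0.1644, 0.2833]
tcp_rot: [-3.101, -0.499, 0.006]
wrist_force: [0.6, 0.4, -3.6]
width: 0.29
```

Emit:
jog_arm([
  {"dx": 0,"dy": 1,"dz": 0,"turn": 0},
  {"dx": 0,"dy": 0,"dz": 0,"turn": 0},
  {"dx": 0,"dy": 0,"dz": 0,"turn": 0},
  {"dx": 0,"dy": 0,"dz": 0,"turn": 0},
])

```text
time: 16.63
tool_pos: [0.4753, 0.1716, 0.2847]
tcp_rot: [3.101, 0.497, -0.002]
wrist_force: [0.0, -0.6, -2.7]
width: 0.286
```

```bash
python3 - <<'E'
from look import *
p,d,w=look("w6.png")
p,d,i=cam("scene"); save(p[20:260,140:400],"s6.png",2.3)
E
```

```text
tcp [0.4755 0.1715 0.2849] t 16.6833 wid 0.285 F [ 0.5 -0.3 -3.4]
```

View pics/s6.png

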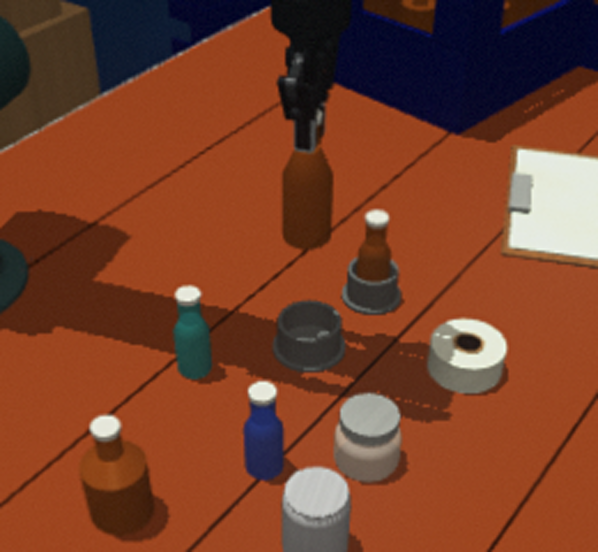

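The medium bottle hangs upright above its cup in the scene crop (308,200), and everything else stands as before. I'm centring and lowering it.

Emit:
jog_arm([
  {"dx": 0.05,"dy": 0.6,"dz": -0.5,"turn": 0},
  {"dx": 0,"dy": 0,"dz": -1.2,"turn": 0},
  {"dx": 0,"dy": 0,"dz": -1.8,"turn": 0},
  {"dx": 0,"dy": 0,"dz": -2,"turn": 0},
  {"dx": 0,"dy": 0,"dz": -2,"turn": 0},
  {"dx": 0,"dy": 0,"dz": -1.5,"turn": 0},
  {"dx": 0,"dy": 0,"dz": -1,"turn": 0},
  {"dx": 0,"dy": 0,"dz": -0.5,"turn": 0},
  {"dx": 0,"dy": 0,"dz": 0,"turn": 0},
  {"dx": 0,"dy": 0,"dz": 0,"turn": 0},
])

```text
time: 17.57
tool_pos: [0.4766, 0.1783, 0.1805]
tcp_rot: [-3.102, -0.497, -0.001]
wrist_force: [-0.1, 0.4, -2.6]
width: 0.29
```

Emit:
jog_arm([
  {"dx": 0,"dy": 0,"dz": -0.6,"turn": 0},
  {"dx": 0,"dy": 0,"dz": -0.8,"turn": 0},
  {"dx": 0,"dy": 0,"dz": -0.8,"turn": 0},
  {"dx": 0,"dy": 0,"dz": -0.8,"turn": 0},
  {"dx": 0,"dy": 0,"dz": -0.8,"turn": 0},
  {"dx": 0,"dy": 0,"dz": -0.6,"turn": 0},
  {"dx": 0,"dy": 0,"dz": -0.4,"turn": 0},
  {"dx": 0,"dy": 0,"dz": -0.2,"turn": 0},
  {"dx": 0,"dy": 0,"dz": 0,"turn": 0},
  {"dx": 0,"dy": 0,"dz": 0,"turn": 0},
])

```text
time: 18.4
tool_pos: [0.4765, 0.1783, 0.1304]
tcp_rot: [-3.102, -0.497, -0.0]
wrist_force: [-0.4, 0.6, -3.6]
width: 0.289
```

Emit:
jog_arm([
  {"dx": 0,"dy": 0,"dz": -0.2,"turn": 0},
  {"dx": 0,"dy": 0,"dz": -0.2,"turn": 0},
  {"dx": 0,"dy": 0,"dz": 0,"turn": 0},
  {"dx": 0,"dy": 0,"dz": 0,"turn": 0},
])

```text
time: 18.73
tool_pos: [0.4763, 0.1783, 0.1263]
tcp_rot: [3.102, 0.497, -0.0]
wrist_force: [-0.3, 0.2, -3.4]
width: 0.287
```

Emit:
jog_arm([
  {"dx": 0,"dy": 0,"dz": -0.2,"turn": 0},
  {"dx": 0,"dy": 0,"dz": 0,"turn": 0},
  {"dx": 0,"dy": 0,"dz": 0,"turn": 0},
])

```text
time: 18.98
tool_pos: [0.4769, 0.1786, 0.1249]
tcp_rot: [-3.102, -0.497, -0.002]
wrist_force: [-0.1, 0.1, 1.5]
width: 0.29
```

It touched the floor at 0.1249, against 0.125 predicted. I'm releasing it and retreating upward.

Emit:
jog_arm([
  {"dx": 0,"dy": 0,"dz": 0,"turn": 0},
  {"dx": 0,"dy": 0,"dz": 0,"turn": 0},
  {"dx": 0,"dy": 0,"dz": 0,"turn": 0},
  {"dx": 0,"dy": 0,"dz": 0,"turn": 0},
  {"dx": 0,"dy": 0,"dz": 0,"turn": 0},
  {"dx": 0,"dy": 0,"dz": 0,"turn": 0},
], fingers=6)

```text
time: 19.48
tool_pos: [0.4764, 0.1783, 0.1243]
tcp_rot: [3.102, 0.497, 0.0]
wrist_force: [-1.0, -0.3, 0.0]
width: 0.705
```

Emit:
jog_arm([
  {"dx": 0,"dy": 0,"dz": 0.5,"turn": 0},
  {"dx": 0,"dy": 0,"dz": 1,"turn": 0},
  {"dx": 0,"dy": 0,"dz": 1.5,"turn": 0},
  {"dx": 0,"dy": 0,"dz": 2,"turn": 0},
  {"dx": 0,"dy": 0,"dz": 2,"turn": 0},
  {"dx": 0,"dy": 0,"dz": 2,"turn": 0},
  {"dx": 0,"dy": 0,"dz": 1,"turn": 0},
])

```text
time: 20.07
tool_pos: [0.4779, 0.1788, 0.2283]
tcp_rot: [-3.101, -0.497, -0.008]
wrist_force: [-0.8, 0.7, 0.6]
width: 0.704
```

Emit:
jog_arm([
  {"dx": 0,"dy": -1.5,"dz": 0,"turn": 0},
  {"dx": 0,"dy": -2.5,"dz": 0,"turn": 0},
  {"dx": 0,"dy": -3,"dz": 0,"turn": 0},
  {"dx": 0,"dy": -3,"dz": 0,"turn": 0},
  {"dx": 0,"dy": -3,"dz": 0,"turn": 0},
  {"dx": 0,"dy": -3,"dz": 0,"turn": 0},
  {"dx": 0,"dy": -3,"dz": 0,"turn": 0},
  {"dx": 0,"dy": -3,"dz": 0,"turn": 0},
  {"dx": -0.2,"dy": -3,"dz": 0,"turn": 0},
  {"dx": -0.2,"dy": -2.5,"dz": 0,"turn": 0},
  {"dx": -0.2,"dy": -1.5,"dz": 0,"turn": 0},
  {"dx": 0,"dy": 0,"dz": 0,"turn": 0},
])

```text
time: 21.07
tool_pos: [0.47, -0.1144, 0.2246]
tcp_rot: [3.102, 0.492, -0.0]
wrist_force: [-0.3, 0.6, 0.1]
width: 0.702
```

```bash
python3 - <<'E'
from look import *
p,d,w=look("w7.png")
print(near(w,.466,-.148,.12,.14,.03), near(w,.6305,-.247,.037,.053,.06))
p,d,i=cam("top"); w=world(d,i)
print(near(w,.4835,.3097,.11,.135,.03),near(w,.476,.178,.145,.17,.03),near(w,.466,-.148,.12,.14,.03),near(w,.6305,-.247,.037,.053,.06))
E
```

```text
tcp [ 0.4701 -0.1129  0.2245] t 21.1167 wid 0.702 F [-0.1  1.  -0.5]
[ 4.667e-01 -1.487e-01  2.870e-02  1.303e-01  8.990e+02  4.677e-01
 -1.480e-01] [ 6.303e-01 -2.486e-01  9.320e-02  4.440e-02  2.533e+03  6.366e-01
 -2.516e-01]
[4.823e-01 3.111e-01 2.910e-02 1.242e-01 1.140e+02 4.819e-01 3.105e-01] [4.753e-01 1.802e-01 2.850e-02 1.582e-01 1.160e+02 4.752e-01 1.794e-01] [ 4.580e-01 -1.490e-01  2.210e-02  1.297e-01  3.300e+01  4.573e-01
 -1.474e-01] None
```

The medium bottle is seated (cap top 0.158). The large one is at (0.4666,-0.1485).

Emit:
jog_arm([
  {"dx": -0.15,"dy": -1.7,"dz": 0,"turn": 0},
  {"dx": -0.2,"dy": -1.85,"dz": 0,"turn": 0},
  {"dx": 0,"dy": 0,"dz": -1.2,"turn": 0},
  {"dx": 0,"dy": 0,"dz": -2,"turn": 0},
  {"dx": 0,"dy": 0,"dz": -2,"turn": 0},
  {"dx": 0,"dy": 0,"dz": -2,"turn": 0},
  {"dx": 0,"dy": 0,"dz": -2,"turn": 0},
  {"dx": 0,"dy": 0,"dz": -1.7,"turn": 0},
  {"dx": 0,"dy": 0,"dz": -1.2,"turn": 0},
  {"dx": 0,"dy": 0,"dz": -0.7,"turn": 0},
  {"dx": 0,"dy": 0,"dz": 0,"turn": 0},
  {"dx": 0,"dy": 0,"dz": 0,"turn": 0},
])

```text
time: 22.17
tool_pos: [0.467, -0.1467, 0.0963]
tcp_rot: [-3.102, -0.498, 0.0]
wrist_force: [1.7, 0.1, 0.3]
width: 0.704
```

Emit:
jog_arm([
  {"dx": 0,"dy": 0,"dz": 0,"turn": 0},
  {"dx": 0,"dy": 0,"dz": 0,"turn": 0},
  {"dx": 0,"dy": 0,"dz": 0,"turn": 0},
  {"dx": 0,"dy": 0,"dz": 0,"turn": 0},
  {"dx": 0,"dy": 0,"dz": 0,"turn": 0},
  {"dx": 0,"dy": 0,"dz": 0,"turn": 0},
  {"dx": 0,"dy": 0,"dz": 0,"turn": 0},
  {"dx": 0,"dy": 0,"dz": 0,"turn": 0},
], fingers=1.5, grip_force=75)

```text
time: 22.83
tool_pos: [0.468, -0.1478, 0.0977]
tcp_rot: [3.101, 0.497, 0.004]
wrist_force: [-0.3, -2.3, 5.8]
width: 0.283
```

Emit:
jog_arm([
  {"dx": 0,"dy": 0,"dz": 0.3,"turn": 0},
  {"dx": 0,"dy": 0,"dz": 0.7,"turn": 0},
  {"dx": 0,"dy": 0,"dz": 1.2,"turn": 0},
  {"dx": 0,"dy": 0,"dz": 1.6,"turn": 0},
  {"dx": 0,"dy": 0,"dz": 1.6,"turn": 0},
  {"dx": 0,"dy": 0,"dz": 1.4,"turn": 0},
  {"dx": 0,"dy": 0,"dz": 1,"turn": 0},
  {"dx": 0,"dy": 0,"dz": 0.6,"turn": 0},
  {"dx": 0,"dy": 0,"dz": 0,"turn": 0},
  {"dx": 0,"dy": 0,"dz": 0,"turn": 0},
])

```text
time: 23.67
tool_pos: [0.4666, -0.1471, 0.1802]
tcp_rot: [-3.102, -0.497, 0.0]
wrist_force: [0.1, -0.3, -2.9]
width: 0.281
```

Emit:
jog_arm([
  {"dx": 0.5,"dy": -0.3,"dz": 0,"turn": 0},
  {"dx": 1.1,"dy": -0.7,"dz": 0,"turn": 0},
  {"dx": 1.6,"dy": -1,"dz": 0,"turn": 0},
  {"dx": 1.9,"dy": -1.2,"dz": 0,"turn": 0},
  {"dx": 2,"dy": -1.2,"dz": 0,"turn": 0},
  {"dx": 2,"dy": -1.2,"dz": 0,"turn": 0},
  {"dx": 2,"dy": -1.2,"dz": 0,"turn": 0},
  {"dx": 2,"dy": -1.2,"dz": 0,"turn": 0},
  {"dx": 1.6,"dy": -1,"dz": 0,"turn": 0},
  {"dx": 1,"dy": -0.6,"dz": 0,"turn": 0},
  {"dx": 0.6,"dy": -0.4,"dz": 0,"turn": 0},
  {"dx": 0,"dy": 0,"dz": 0,"turn": 0},
])

```text
time: 24.67
tool_pos: [0.6311, -0.2484, 0.1787]
tcp_rot: [-3.102, -0.496, 0.001]
wrist_force: [-0.1, -0.8, -3.6]
width: 0.282
```

Emit:
jog_arm([
  {"dx": 0,"dy": 0,"dz": 0,"turn": 0},
  {"dx": 0,"dy": 0,"dz": 0,"turn": 0},
  {"dx": 0,"dy": 0,"dz": 0,"turn": 0},
])

```text
time: 24.92
tool_pos: [0.6291, -0.2467, 0.18]
tcp_rot: [-3.101, -0.497, 0.001]
wrist_force: [-0.0, 0.2, -3.4]
width: 0.284
```

```bash
python3 - <<'E'
from look import *
p,d,w=look("w8.png")
p,d,i=cam("scene"); w=world(d,i); print(near(w,.6305,-.247,.037,.053,.06)); save(p[150:384,100:360],"s8.png",2.3)
E
```

```text
tcp [ 0.6292 -0.2467  0.1802] t 24.9667 wid 0.288 F [-0.4 -0.4 -3.8]
[ 6.298e-01 -2.504e-01  9.230e-02  4.380e-02  3.220e+02  6.506e-01
 -2.715e-01]
```

View pics/s8.png

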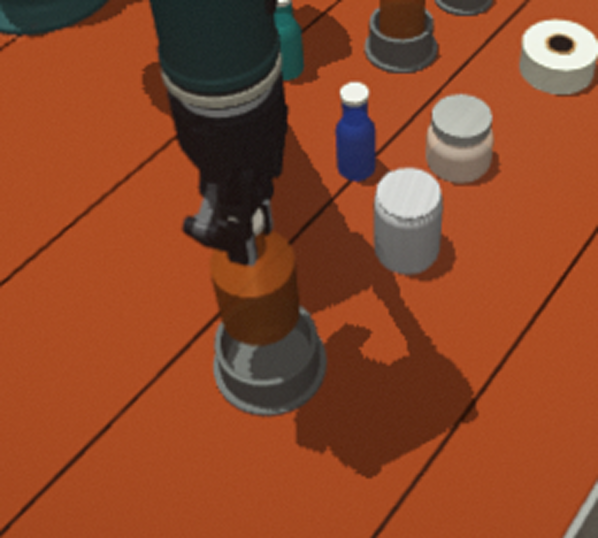

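The large bottle is upright above the large cup at (262,290). I'm correcting by about 2 mm and lowering it.

Emit:
jog_arm([
  {"dx": 0.1,"dy": -0.15,"dz": 0,"turn": 0},
  {"dx": 0,"dy": 0,"dz": -0.5,"turn": 0},
  {"dx": 0,"dy": 0,"dz": -0.8,"turn": 0},
  {"dx": 0,"dy": 0,"dz": -0.8,"turn": 0},
  {"dx": 0,"dy": 0,"dz": -0.8,"turn": 0},
  {"dx": 0,"dy": 0,"dz": -0.8,"turn": 0},
  {"dx": 0,"dy": 0,"dz": -0.8,"turn": 0},
  {"dx": 0,"dy": 0,"dz": -0.8,"turn": 0},
  {"dx": 0,"dy": 0,"dz": -0.8,"turn": 0},
  {"dx": 0,"dy": 0,"dz": -0.5,"turn": 0},
  {"dx": 0,"dy": 0,"dz": -0.3,"turn": 0},
  {"dx": 0,"dy": 0,"dz": 0,"turn": 0},
])

```text
time: 26.02
tool_pos: [0.6302, -0.2484, 0.1101]
tcp_rot: [-3.101, -0.497, 0.002]
wrist_force: [0.3, -0.7, -4.2]
width: 0.288
```

Emit:
jog_arm([
  {"dx": 0,"dy": 0,"dz": -0.1,"turn": 0},
  {"dx": 0,"dy": 0,"dz": -0.1,"turn": 0},
  {"dx": 0,"dy": 0,"dz": 0,"turn": 0},
  {"dx": 0,"dy": 0,"dz": 0,"turn": 0},
])

```text
time: 26.35
tool_pos: [0.6311, -0.2488, 0.1098]
tcp_rot: [3.102, 0.497, 0.001]
wrist_force: [0.6, -0.9, -3.8]
width: 0.285
```

Emit:
jog_arm([
  {"dx": 0,"dy": 0,"dz": -0.1,"turn": 0},
  {"dx": 0,"dy": 0,"dz": -0.1,"turn": 0},
  {"dx": 0,"dy": 0,"dz": 0,"turn": 0},
  {"dx": 0,"dy": 0,"dz": 0,"turn": 0},
])

```text
time: 26.68
tool_pos: [0.6307, -0.2487, 0.1072]
tcp_rot: [-3.102, -0.497, 0.0]
wrist_force: [-0.6, 0.0, -3.5]
width: 0.283
```

Emit:
jog_arm([
  {"dx": 0,"dy": 0,"dz": -0.1,"turn": 0},
  {"dx": 0,"dy": 0,"dz": -0.1,"turn": 0},
  {"dx": 0,"dy": 0,"dz": 0,"turn": 0},
  {"dx": 0,"dy": 0,"dz": 0,"turn": 0},
])

```text
time: 27.02
tool_pos: [0.631, -0.2489, 0.1057]
tcp_rot: [3.102, 0.497, 0.001]
wrist_force: [-0.2, -0.7, -1.2]
width: 0.281
```

Emit:
jog_arm([
  {"dx": 0,"dy": 0,"dz": -0.1,"turn": 0},
  {"dx": 0,"dy": 0,"dz": 0,"turn": 0},
  {"dx": 0,"dy": 0,"dz": 0,"turn": 0},
])

```text
time: 27.27
tool_pos: [0.6312, -0.2489, 0.1057]
tcp_rot: [3.101, 0.497, 0.001]
wrist_force: [-3.6, 0.7, 5.6]
width: 0.284
```

Emit:
jog_arm([
  {"dx": 0,"dy": 0,"dz": 0,"turn": 0},
  {"dx": 0,"dy": 0,"dz": 0,"turn": 0},
  {"dx": 0,"dy": 0,"dz": 0,"turn": 0},
  {"dx": 0,"dy": 0,"dz": 0,"turn": 0},
  {"dx": 0,"dy": 0,"dz": 0,"turn": 0},
  {"dx": 0,"dy": 0,"dz": 0,"turn": 0},
], fingers=6)

```text
time: 27.77
tool_pos: [0.6308, -0.2487, 0.1041]
tcp_rot: [-3.102, -0.497, 0.0]
wrist_force: [-0.7, 0.3, 0.5]
width: 0.703
```

Emit:
jog_arm([
  {"dx": 0,"dy": 0,"dz": 0.5,"turn": 0},
  {"dx": 0,"dy": 0,"dz": 1,"turn": 0},
  {"dx": 0,"dy": 0,"dz": 1.5,"turn": 0},
  {"dx": 0,"dy": 0,"dz": 2,"turn": 0},
  {"dx": 0,"dy": 0,"dz": 2,"turn": 0},
  {"dx": 0,"dy": 0,"dz": 2,"turn": 0},
  {"dx": 0,"dy": 0,"dz": 2,"turn": 0},
  {"dx": 0,"dy": 0,"dz": 1,"turn": 0},
])

```text
time: 28.43
tool_pos: [0.6324, -0.2494, 0.229]
tcp_rot: [3.099, 0.497, 0.008]
wrist_force: [0.7, -0.2, 0.1]
width: 0.703
```

Emit:
jog_arm([
  {"dx": -0.5,"dy": -2,"dz": 0,"turn": 0},
  {"dx": -0.5,"dy": -2,"dz": 0,"turn": 0},
  {"dx": -0.5,"dy": -2,"dz": 0,"turn": 0},
  {"dx": -0.5,"dy": -2,"dz": 0,"turn": 0},
  {"dx": -0.5,"dy": -2,"dz": 0,"turn": 0},
  {"dx": -0.5,"dy": -2,"dz": 0,"turn": 0},
  {"dx": -0.5,"dy": -2,"dz": 0,"turn": 0},
  {"dx": -0.5,"dy": -2,"dz": 0,"turn": 0},
  {"dx": 0,"dy": 0,"dz": 0,"turn": 0},
  {"dx": 0,"dy": 0,"dz": 0,"turn": 0},
  {"dx": 0,"dy": 0,"dz": 0,"turn": 0},
])

```text
time: 29.35
tool_pos: [0.5908, -0.4082, 0.2243]
tcp_rot: [-3.101, -0.496, -0.0]
wrist_force: [-0.6, 0.5, -0.5]
width: 0.703
```

```bash
python3 - <<'E'
from look import *
look("w9.png")
p,d,i=cam("top"); w=world(d,i)
for n,x,y,H,r in(("s",.4835,.3097,.123,.03),("m",.476,.178,.158,.03),("l",.6305,-.248,.138,.03),("blue",.549,-.01,.115,.03),("turq",.385,.067,.115,.03),("can",.655,-.067,.09,.05),("jar",.6315,.066,.07,.05),("roll",.6495,.259,.04,.06)): print(n,near(w,x,y,H-.01,H+.01,r))
p,d,i=cam("scene"); save(p,"s9.png",1.5)
E
```

```text
tcp [ 0.591  -0.4078  0.2243] t 29.4 wid 0.704 F [0.  0.8 0. ]
s [4.833e-01 3.110e-01 2.890e-02 1.239e-01 1.120e+02 4.822e-01 3.107e-01]
m [4.755e-01 1.807e-01 2.850e-02 1.583e-01 1.170e+02 4.747e-01 1.798e-01]
l [ 6.300e-01 -2.482e-01  2.860e-02  1.379e-01  9.900e+01  6.286e-01
 -2.474e-01]
blue [ 5.493e-01 -1.010e-02  2.830e-02  1.151e-01  1.060e+02  5.484e-01
 -9.900e-03]
turq [3.849e-01 6.690e-02 2.800e-02 1.153e-01 1.100e+02 3.849e-01 6.660e-02]
can [ 6.545e-01 -6.630e-02  6.340e-02  9.030e-02  4.340e+02  6.533e-01
 -6.580e-02]
jar [6.317e-01 6.580e-02 6.420e-02 7.030e-02 4.390e+02 6.306e-01 6.520e-02]
roll [6.496e-01 2.584e-01 9.370e-02 4.110e-02 8.500e+02 6.478e-01 2.575e-01]
```

View pics/s9.png

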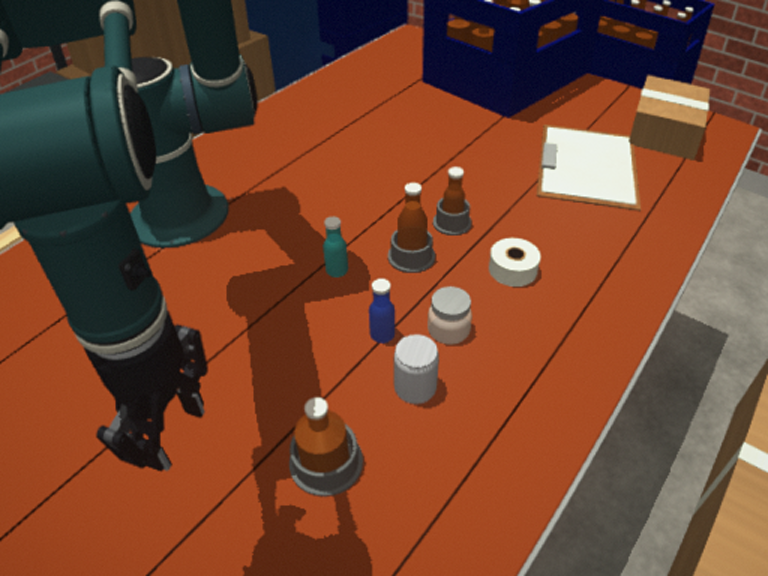

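The scene shows all three bottles upright in their cups: small (455,200), medium (412,228), large (320,440). The other items are unmoved and the gripper is clear, so I'm handing in.

```bash
python3 -c "
from workcell import bot
print(bot.finish_job())"
```

```text
the job is handed in; nothing more can be done
None
```

All three amber bottles now stand upright in their own cups, placed in the order small, medium, large. I lowered each one until the wrist force showed it on the cup floor, then let go. The arm was clear of everything at about 29 s, and I handed the job in.

- **Bottles:** the last camera check put the cap tops at 0.124, 0.158 and 0.138 m, each within 1 mm of bottle height plus the 8 mm cup floor. All three are centred to within about 3 mm of their cup axes.
- **Other items:** the can, jar, label roll and both look-alike bottles measured within 1 mm of where they started.
- **Failed or off:** my first move calls were refused for incomplete rows, and nothing moved. Closing on each neck pushed the tool up 1–3 mm with about 5–7 N, and no bottle shifted noticeably. No check disagreed.

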